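# Set equal cooling gaps between power modules with a spacing gauge

### The arm

A 6-joint arm with a two-finger parallel gripper is mounted at the origin on the work surface. World frame = base frame: x ahead of the robot, y to its left, z up, the work surface at z = 0. Lengths are in mm, angles in degrees, forces in N, time in s.
With the tool pointing down it reaches from about 300 to 825 mm from the base axis. Payload 5.4 kg.
Tool frame: the origin (TCP) lies midway between the tips of the shut fingers; the grasp point (between the pads) lies 19 mm behind it; z points along the fingers, y is the line along which they close (so a half turn about z gives the same grasp; the last joint's range is limited). The gripper opens to 92 mm and grips with 3 to 60 N. Pads are 20 mm wide; open, the fingers measure 128 mm over their backs; the gripper's body (75 mm by 189 mm) begins 69 mm behind the grasp point.
Start: joints at [-86.121, 9.076, 91.501, -0, 79.423, -12.038], TCP at [157.665, -552.945, 214.601] pointing down, gripper open.
Joint ranges: [-166.64, 166.64], [-54.1, 131.32], [10.49, 154.53], [-73.88, 253.88], [9.74, 151.15], [-171.62, 171.62]. Speed limits (degrees/s): [147.25, 147.25, 180, 180, 180, 180].

### API

Orientations are given as a 3x3 rotation matrix whose columns are the frame's x, y, z axes.
In Python, from cell import r gives the robot as it stands.
- The arm moves only by the shell command python3 -m inch 'ROWS' [FORCE]. ROWS is JSON, one flat list of numbers, 7 for each row, row after row: the turn, a rotation vector about the tool's x, y, z in degrees, then the shift along the tool's x, y, z in cm, then the closure in counts, from 0 (fully open) to 255 (shut). In form: [ax, ay, az, tx, ty, tz, claw, ax, ay, az, tx, ty, tz, claw, ...]. A call has 1 to 10 rows; each row shifts and turns the commanded pose from where the row before left it, along the tool's axes as they then stand; what a row does not reach is not made up. A row lasts 1/10 s, in which the tool goes at most 50 mm and 8.59 degrees, less where a joint would pass 70% of its speed; a pose out of reach is approached as far as the arm can. A call is refused whole if a number of a shift passes 5 or a number of a turn 8.59, either way. A call with a gripper value outside its range is refused whole. The fingers move at their own pace and stop on an object; FORCE is the grip in N (left out, the last holds). Time passes only in rows, so rows that do not move let the fingers close. It gives the time, the measured TCP pose, the force, the opening and the grip force at its end, in the units of the state.
- r.state(): the state, without advancing time (a new reading comes with each control period).
- r.camera(name): name is "scene" or "top" or "wrist"; returns the picture (480x640x3 uint8, blue, green, red); there is no depth.
- r.camera_info(name): a dict with "vertical_fov" (degrees; the focal length in pixels is half the picture's height over the tangent of half this angle, whatever the lens; pixels are square), "cx", "cy" (the principal point, pixels), "R" (3x3) and "t" (3): a world point X has camera coordinates R X + t; the wrist camera has in their place "mount" (4x4, takes a point from camera to tool coordinates, whose origin is the TCP and whose axes are the flange's). Camera axes: x right, y down, z forward; pixel columns grow to the right and rows downward; lengths in mm; the calibration is good to about 2 mm. A picture is of the moment at which its call begins: read the wrist's pose just before it. camera_info takes no time and is no camera call.
- r.hand_in(): hands the job in; it is judged then, once.
The state is a dict: "time_s": time; "joint_positions": joint angles; "qvel": joint speeds; "effort": joint torques, N m; "tcp_pos": TCP position; "ee_rot": TCP orientation; "force": force on the tool from outside, world axes, zero at the start; "wrist_torque": the same for the moment, N m; "opening": opening from 0.0 (shut) to 1.0 (fully open); "finger_force": force on a finger pad.
Only numpy, scipy, OpenCV 4.12 (cv2) and the standard library are available. Lean on these libraries where they do the work, as an engineer would, in place of code of your own. Each camera call takes 0.05 s, during which the arm holds its last target. There are 200 camera calls.

### The job

Pick up the orange spacing gauge and use it to set an equal 30 mm cooling gap along the row of modules: starting at the red-marked end stop and working outward, put the gauge squarely over each module in turn (spacer block on the end-stop side) and draw the module towards the stop until the spacer block meets the neighbour. Finally stand the gauge upright on the bench, clear of the rail board, and let go. Do not knock the light bar above the row or disturb the bottle, mug and multimeter.

Things in the scene. Friction and masses are not known exactly. Their poses are not given: they have to be found in the camera images.
- board: Fixed white base board, 140 mm (x) by 460 mm (y) by 12 mm, with a steel rail along its y (rail top 20 mm above the bench). Origin: centre of the underside, on the bench. Its x points away from the robot, z up; it may stand turned by up to 0.15 rad.
- stop_face (a point): Fixed end stop at the -y end of the row: black block with a red band, 90 mm along x, 24 mm along y, top 80 mm above the bench. The point is the centre of its face towards the first module (looking along +y), 50 mm above the bench. Axes as the board's. Gaps are measured between facing faces.
- module_1: First power module, next to the end stop: light grey box, green terminals, 90 (x) by 36 (y) by 60 mm (z). Captive on the rail, it only slides along the board's y (about 4 N friction, no spring; stays where left). Origin: centre of its underside, 20 mm above the bench (top at 80 mm). Axes as the board's. All gaps start at 38 mm or more.
- module_2: Second module, same as the first, next along +y.
- module_3: Third module, same as the first, farthest along +y; the rail's +y side of it is free.
- gauge: Loose orange gauge, blue handle, 0.15 to 0.29 kg, standing on the bench: an upside-down U. Spacer block y = -46 to -20 mm, opening y = -20 to +20, drag leg y = +20 to +30; legs x = -25 to +25, z = 0 to 50, joined by a bridge z = 50 to 60. Origin: middle of the opening, level with the legs' undersides. The drag leg pulls the module; with the block on the neighbour the gap is 30 mm (26 + 4 play).
- gauge_grip (a point): Place to grip the handle, on its centre line, 45 mm towards -x and 92 mm above the gauge's origin; axes as the gauge's. The handle is a square bar 22 by 22 mm, 62 mm long, leaning 40 degrees from vertical towards the gauge's -x (the robot's side), flat sides facing +y and -y: pinch it across y. This point is 42 mm up the bar from the bridge.
- light_bar: Fixed light bar above the row, 40 (x) by 460 (y) by 30 mm, underside 213 mm above the bench, over x = -42 to -2 mm of the board, on posts 16 by 12 mm at y = -222 and +222, x = -22. Origin and axes as the board's. A vertical gripper on the gauge's handle runs into it; tilted about 40 degrees, in line with the handle, it clears.
- bottle: Bystander: white plastic bottle with an orange label, 48 mm across, 100 mm high. Origin: centre of the underside.
- mug: Bystander: blue mug, 80 mm across, 90 mm high. Origin: centre of the underside.
- multimeter: Bystander: yellow handheld multimeter lying flat, 150 by 75 by 34 mm. Origin: centre of the underside.
- gauge_mouth (a point): Middle of the gauge's opening, 50 mm above its origin, at the bridge's underside; axes as the gauge's. In use keep it over the module's middle (within 25 mm in x), with the legs reaching at least 15 mm below the module's top. Legs' undersides about 35 mm above the bench is right: at 30 mm the bridge rests on the module.
Mind the look-alikes: they are no part of the job. What is shaped like the gauge but black or green is not meant.

How it is judged (in metres and radians):
On the way, in this order (a step that is already met when the one before it is completed fails the run):
1. with the gauge over the first module, the gap before it is set to 30 mm (26 to 34) (y of module_1 in the frame of stop_face between 0.044 and 0.052 m and x of gauge in the frame of module_1 between -0.025 and 0.025 m and y of gauge in the frame of module_1 between -0.007 and 0.007 m and z of gauge in the frame of module_1 below 0.045 m), for 0.2 s.
2. with the gauge over the second module, the gap before it is set to 30 mm (26 to 34) (y of module_2 in the frame of module_1 between 0.062 and 0.07 m and x of gauge in the frame of module_2 between -0.025 and 0.025 m and y of gauge in the frame of module_2 between -0.007 and 0.007 m and z of gauge in the frame of module_2 below 0.045 m), for 0.2 s.
3. with the gauge over the third module, the gap before it is set to 30 mm (26 to 34) (y of module_3 in the frame of module_2 between 0.062 and 0.07 m and x of gauge in the frame of module_3 between -0.025 and 0.025 m and y of gauge in the frame of module_3 between -0.007 and 0.007 m and z of gauge in the frame of module_3 below 0.045 m), for 0.2 s.
At the end, for the whole second after the job is handed in: All three gaps (end stop to first, first to second, second to third module) are between 26 and 34 mm, and the gauge stands upright (within 0.1 rad), at rest, on the bench itself (its underside less than 6 mm above it) (y of module_1 in the frame of stop_face between 0.044 and 0.052 m and y of module_2 in the frame of module_1 between 0.062 and 0.07 m and y of module_3 in the frame of module_2 between 0.062 and 0.07 m and height (world z) of gauge below 0.006 m and angle between gauge's own z axis and vertical below 0.1 rad and linear speed of gauge below 0.02 m/s); the robot touches nothing.
It fails at once if the light bar is struck (more than 5 N) (contact force between anything else and light_bar above 5 N).
It fails at once if the bottle is moved by more than 30 mm (distance of bottle from where it was at the start of the episode above 0.03 m).
It fails at once if the mug is moved by more than 30 mm (distance of mug from where it was at the start of the episode above 0.03 m).
It fails at once if the multimeter is moved by more than 30 mm (distance of multimeter from where it was at the start of the episode above 0.03 m).
It also fails if it takes over 61 s, if anything falls off the work surface, if the arm or the gripper's body presses on something with over 40 N, if the wrist force passes 120 N, or if a joint passes its speed limit or range.

## Working session

There is one attempt and no reset: what is moved stays moved. The work goes in short steps, Python scripts to look and compute and a shell command to move; the robot and the scene stay as the last step left them, time stands still between calls to the robot, and variables do not carry over. Pictures are saved under pics/ and viewed, at most 10 in all, crops included, and the job is handed in when it is done.

```bash
mkdir -p pics; ls; python3 - <<'E'
from cell import r
import cv2
for n in("scene","top"):
    cv2.imwrite(f"pics/{n}0.png",r.camera(n)); print(n,r.camera_info(n))
print(r.camera_info("wrist"));print(r.state())
E
```

```text
pics
scene {'vertical_fov': 53.795345191984225, 'cx': 317.38635907366927, 'cy': 239.57436268164724, 'R': array([[-0.71414558,  0.69996564,  0.00664747],
       [ 0.45808593,  0.47450432, -0.75166676],
       [-0.52929516, -0.53375439, -0.65950958]]), 't': array([ 395.80686842, -179.06747319, 1633.90488214])}
top {'vertical_fov': 45.24606542758443, 'cx': 315.6605753255837, 'cy': 232.43341469156664, 'R': array([[-0.01445612, -0.99979936, -0.01386577],
       [-0.99549836,  0.01569024, -0.09347107],
       [ 0.09366987,  0.01245212, -0.99552544]]), 't': array([ -18.03190286,  520.54979592, 1455.07067908])}
{'vertical_fov': 64.15840744617513, 'cx': 315.6224247633672, 'cy': 238.21738136898227, 'mount': array([[-1.35869215e-03, -9.68903641e-01, -2.47434614e-01,
         6.93726072e+01],
       [ 9.99999067e-01, -1.28211760e-03, -4.70598979e-04,
         2.58933132e-01],
       [ 1.38724792e-04, -2.47435022e-01,  9.68904480e-01,
        -1.70532227e+02],
       [ 0.00000000e+00,  0.00000000e+00,  0.00000000e+00,
         1.00000000e+00]])}
{'time_s': 0.1, 'joint_positions': array([-8.61199459e+01,  9.10850149e+00,  9.15662388e+01, -4.89282903e-04,
        7.94220207e+01, -1.20373265e+01]), 'qvel': array([ 0.01445002,  0.02557311, -0.13229602,  0.03576261,  0.00375282,
        0.02523993]), 'effort': array([-3.46212819e-04, -3.86502850e+01, -3.22960353e+01,  7.02835433e-02,
        3.38542694e-02, -5.60184969e-05]), 'tcp_pos': array([ 157.63676908, -552.3758472 ,  213.71145287]), 'ee_rot': array([[ 9.61657749e-01,  2.74252362e-01, -1.22652640e-04],
       [ 2.74252173e-01, -9.61656336e-01,  1.68435715e-03],
       [ 3.43989239e-04, -1.65341286e-03, -9.99998574e-01]]), 'force': array([ 0.28402463,  0.88715001, -0.21762557]), 'wrist_torque': array([ 0.00089838, -0.03316815,  0.0613532 ]), 'finger_force': 0.0, 'opening': 1.0021470657410825}
```

View pics/scene0.png

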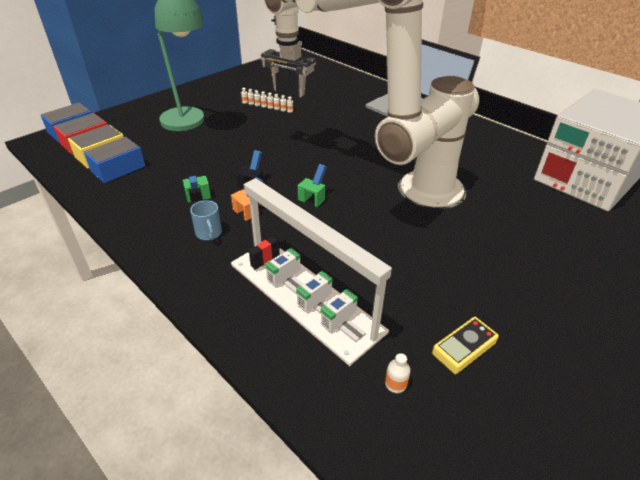

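View pics/top0.png

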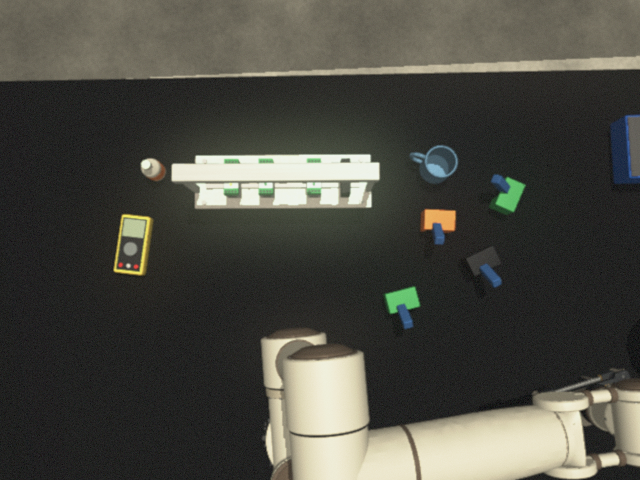

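The scene picture shows the row under the light bar, with the orange gauge at (243,204) by the end-stop end and the mug at (207,220). In the top picture the gauge bridge is at (438,220), its handle tip at (439,242), the board spans columns 195 to 372, and the mug is at (438,163).

```bash
cat > h.py <<'E'
import numpy as np, cv2
from scipy.spatial.transform import Rotation as Ro
from cell import r
def cam(n,st=None):
    i=r.camera_info(n); f=240/np.tan(np.radians(i['vertical_fov']/2))
    if n=='wrist':
        M=np.array(i['mount']); A=np.array(st['ee_rot'])
        Rc=A@M[:3,:3]; c=A@M[:3,3]+np.array(st['tcp_pos'])
        R=Rc.T; t=-R@c
    else: R=np.array(i['R']);t=np.array(i['t'])
    return f,i['cx'],i['cy'],R,t
def back(C,u,v,z):
    f,cx,cy,R,t=C
    d=R.T@np.array([(u-cx)/f,(v-cy)/f,1]); c=-R.T@t
    return c+d*(z-c[2])/d[2]
def proj(C,X):
    f,cx,cy,R,t=C
    p=np.atleast_2d(X)@R.T+t
    return np.c_[f*p[:,0]/p[:,2]+cx,f*p[:,1]/p[:,2]+cy]
E
python3 - <<'E'
from h import *
C=cam('top')
for n,u,v,z in [('g corners',422,210,60),('',455,210,60),('',456,230,60),('',422,230,60),('handle top',439,242,115),('mug',438,163,90),('bL-far',195,156,12),('bR far',371,155,12),('bR near',372,208,12),('bL near',195,208,12)]:
    print(n,back(C,u,v,z).round())
a=cv2.imread('pics/top0.png')[140:260,160:480]; b=cv2.imread('pics/scene0.png')[170:355,220:400]
a=cv2.resize(a,None,fx=2.5,fy=2.5,interpolation=cv2.INTER_CUBIC)
cv2.imwrite('pics/topc.png',a)
E
```

```text
g corners [ 569. -294.   60.]
 [ 568. -376.   60.]
 [ 517. -377.   60.]
 [ 519. -292.   60.]
handle top [ 484. -323.  115.]
mug [ 682. -332.   90.]
bL-far [728. 289.  12.]
bR far [ 723. -174.   12.]
bR near [ 583. -173.   12.]
bL near [590. 288.  12.]
```

View pics/topc.png

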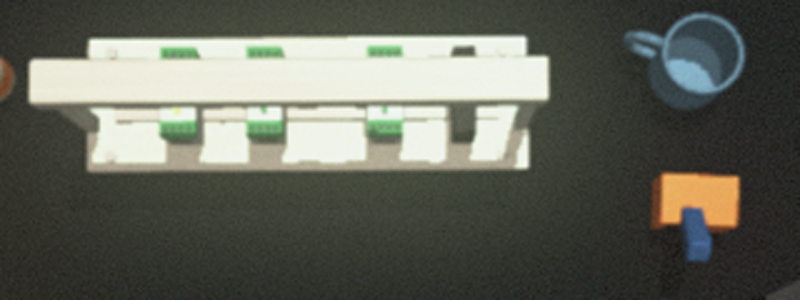

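The crop shows the board, with module near edges at columns 160-197, 247-284 and 367-403 and the stop at 452-474. The gauge bridge corners are about (662,173), (740,177), (738,230) and (660,226), so it is nearly square to the world. I'll turn to the 40° tilt and go to a pre-grasp.

```bash
cat >> h.py <<'E'
def Rt(yaw,tilt=40):   # tool orientation in line with handle for gauge yaw (deg)
    s,c=np.sin(np.radians(tilt)),np.cos(np.radians(tilt))
    return Ro.from_euler('z',yaw,degrees=True).as_matrix()@np.array([[c,0,s],[0,-1,0],[s,0,-c]])
def plan(yaw,p,tilt=40,st=None):
    st=st or r.state(); A=np.array(st['ee_rot']); B=Rt(yaw,tilt)
    print('turn deg',Ro.from_matrix(A.T@B).as_rotvec(degrees=True).round(2),'| shift cm after turn',(B.T@(np.array(p)-st['tcp_pos'])/10).round(2),'| now',(A.T@(np.array(p)-st['tcp_pos'])/10).round(2))
def seeW(name):
    st=r.state(); im=r.camera('wrist'); cv2.imwrite(f'pics/{name}.png',im); np.savez(f'pics/{name}.npz',ee_rot=st['ee_rot'],tcp_pos=st['tcp_pos']); return im,cam('wrist',st)
E
python3 - <<'E'
from h import *
plan(-3,[427,-325,190])
C=cam('top'); q=lambda u,v,z:back(C,160+u/2.5,140+v/2.5,z).round(1)
for p in [(88,38),(527,36),(528,168),(87,170)]: print('board',q(*p,12))
for p in [(160,137),(197,137),(247,137),(284,137),(367,135),(403,135),(452,137),(474,137)]: print(q(*p,70))
for p in [(662,173),(740,177),(738,230),(660,226)]: print('g',q(*p,60))
E
```

```text
turn deg [-6.7  39.63 18.11] | shift cm after turn [ 18.17 -24.12  18.34] | now [ 32.14 -14.47   2.41]
board [730.4 288.2  12. ]
board [ 724.4 -173.2   12. ]
board [ 584.9 -170.9   12. ]
board [590.3 288.5  12. ]
[614.4 202.2  70. ]
[613.8 165.   70. ]
[612.9 114.8  70. ]
[612.3  77.6  70. ]
[613.   -5.7  70. ]
[612.4 -41.7  70. ]
[609.5 -90.7  70. ]
[ 609.1 -112.8   70. ]
g [ 571.1 -301.    60. ]
g [ 565.8 -378.9   60. ]
g [ 512.4 -374.9   60. ]
g [ 517.7 -297.3   60. ]
```

```bash
python3 -m inch '[-1.12,6.6,3.02,0,0,0,0,-1.12,6.6,3.02,0,0,0,0,-1.12,6.6,3.02,0,0,0,0,-1.12,6.6,3.02,0,0,0,0,-1.12,6.6,3.02,0,0,0,0,-1.12,6.6,3.02,0,0,0,0,0,0,0,2.2,-3,2.2,0,0,0,0,2.2,-3,2.2,0,0,0,0,2.2,-3,2.2,0,0,0,0,2.2,-3,2.2,0]'
python3 -m inch '[0,0,0,2.2,-3,2.2,0,0,0,0,2.2,-3,2.2,0,0,0,0,2.2,-3,2.2,0,0,0,0,2.2,-3,2.2,0,0,0,0,0,0,0,0,0,0,0,0,0,0,0]'
python3 - <<'E'
from h import *
im,C=seeW('w1'); plan(-4,[427,-325,190])
E
```

```text
time_s: 1.1
tcp_pos: [288.6, -438.3, 202.8]
ee_rot: [[0.765, -0.054, 0.642], [-0.04, -0.999, -0.035], [0.643, 0.001, -0.766]]
force: [0.4, 0.0, 0.2]
opening: 1.002
finger_force: 0.0
time_s: 1.7
tcp_pos: [418.2, -325.4, 192.0]
ee_rot: [[0.766, -0.05, 0.641], [-0.037, -0.999, -0.034], [0.642, 0.002, -0.766]]
force: [-1.4, -0.9, -0.1]
opening: 0.999
finger_force: 0.0
turn deg [-0.53  0.03  0.85] | shift cm after turn [ 0.56 -0.23  0.77] | now [ 0.56 -0.21  0.77]
```

View pics/w1.png

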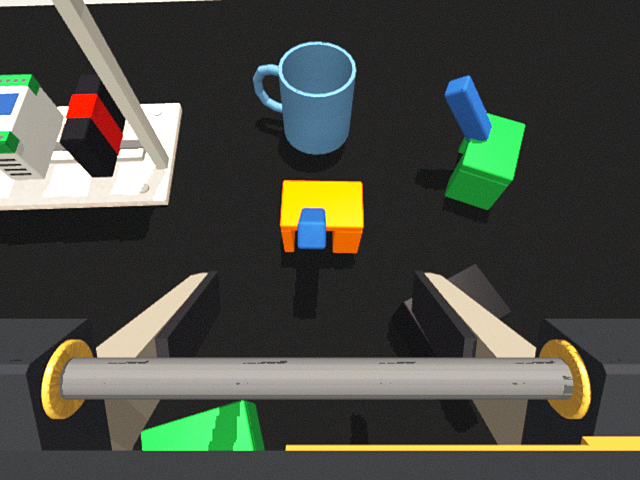

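The wrist view shows the gauge square on. The bridge top corners are (283,181), (361,182), (363,230) and (280,229), the wide spacer leg is on the right (-y), and the handle end is at about (312,229).

```bash
python3 - <<'E'
from h import *
C=cam('wrist',np.load('pics/w1.npz'))
P=np.array([back(C,u,v,60) for u,v in [(283,181),(361,182),(363,230),(280,229)]])
print(P.round(1)); c=P.mean(0)
e=(P[0]-P[1]+P[3]-P[2]); yaw=np.degrees(np.arctan2(-e[0],e[1])); print(c,yaw, np.linalg.norm(P[0]-P[1]),np.linalg.norm(P[0]-P[3]))
for yw in(yaw,):
    G=Ro.from_euler('z',yw,degrees=True).as_matrix(); o=c-G@[0,-8,60]; grip=o+G@[-45,0,92]
    print('o',o,'grip',grip, 'end face',back(C,312,229,107.5),'expected',o+G@[-58,0,107.5])
    B=Rt(yw); plan(yw,grip+19*B[:,2]); plan(yw,grip-40*B[:,2])
E
```

```text
[[ 571.9 -302.7   60. ]
 [ 567.  -377.2   60. ]
 [ 515.6 -373.7   60. ]
 [ 520.4 -299.2   60. ]]
[ 543.72409632 -338.2056575    60.        ] -3.721435306673334 74.73760159974682 51.63662189630638
o [ 5.44243341e+02 -3.30222526e+02  1.42108547e-14] grip [ 499.33822818 -327.30177243   92.        ] end face [ 494.72257108 -327.10096992  107.5       ] expected [ 486.3656399 -326.4579991  107.5      ]
turn deg [-0.35  0.03  0.63] | shift cm after turn [-0.2  -0.46 14.83] | now [-0.19 -0.38 14.83]
turn deg [-0.35  0.03  0.63] | shift cm after turn [-0.2  -0.46  8.93] | now [-0.19 -0.41  8.93]
```

```bash
python3 -m inch '[-0.35,0,0.6,-0.04,-0.09,3,0,0,0,0,-0.04,-0.09,3,0,0,0,0,-0.04,-0.09,3,0,0,0,0,-0.04,-0.09,3,0,0,0,0,-0.03,-0.09,2.8,0,0,0,0,0,0,0,0,0,0,0,0,0,0,0]' 50
python3 - <<'E'
from h import *
o=np.array([544.2,-330.2,0]);G=Ro.from_euler('z',-3.7,degrees=True).as_matrix();B=Rt(-3.7)
plan(-3.7,o+G@[-45,0,92]+19*B[:,2])
E
python3 -m inch '[0,0,0,0,0,0,255,0,0,0,0,0,0,255,0,0,0,0,0,0,255,0,0,0,0,0,0,255,0,0,0,0,0,0,255,0,0,0,0,0,0,255,0,0,0,0,0,0,255,0,0,0,0,0,0,255]' 50
```

```text
time_s: 2.45
tcp_pos: [510.9, -329.0, 77.6]
ee_rot: [[0.765, -0.066, 0.641], [-0.051, -0.998, -0.042], [0.642, -0.001, -0.766]]
force: [0.2, 0.1, 0.6]
opening: 1.003
finger_force: 0.0
turn deg [ 0.03  0.04 -0.11] | shift cm after turn [ 0.04 -0.09  0.04] | now [ 0.04 -0.09  0.04]
time_s: 3.25
tcp_pos: [511.7, -327.7, 77.7]
ee_rot: [[0.765, -0.065, 0.641], [-0.049, -0.998, -0.041], [0.643, -0.0, -0.766]]
force: [-0.5, -0.4, -0.3]
opening: 0.328
finger_force: 0.0
```

```bash
python3 -m inch '[0,0,0,0,0,0,255,0,0,0,0,0,0,255,0,0,0,0,0,0,255,0,0,0,0,0,0,255,0,0,0,0.6,0,-0.7,255,0,0,0,1.8,0,-2.2,255,0,0,0,1.8,0,-2.2,255,0,0,0,1.8,0,-2.2,255,0,0,0,0,0,0,255,0,0,0,0,0,0,255]' 50
python3 - <<'E'
from h import *
im,C=seeW('w2')
bo=np.array([657.5,58,0]);Bd=Ro.from_euler('z',-.7,degrees=True).as_matrix()
B=Rt(-.7); f=np.array([-45+12.2,0,92-14.6])
plan(-.7,bo+Bd@np.array([-75,-81.5,97])+Bd@f)
E
```

```text
time_s: 4.25
tcp_pos: [510.5, -327.6, 172.1]
ee_rot: [[0.765, -0.064, 0.641], [-0.049, -0.998, -0.042], [0.642, 0.001, -0.766]]
force: [-0.9, 0.1, -2.3]
opening: 0.235
finger_force: 50.0
turn deg [ 1.85  0.11 -2.34] | shift cm after turn [  2.91 -30.51   1.96] | now [  1.66 -30.65   0.97]
```

View pics/w2.png

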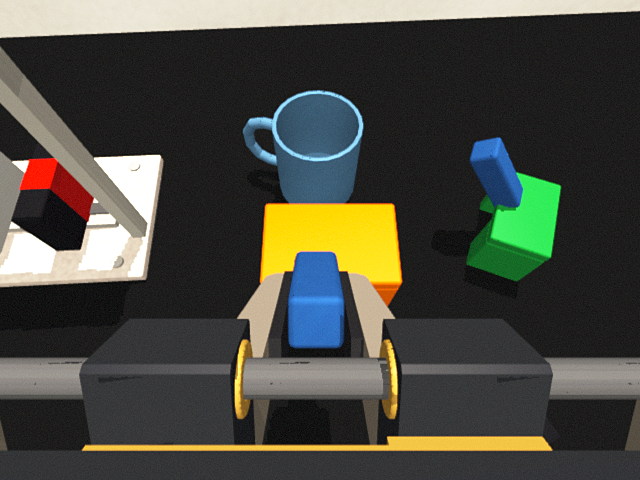

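The gauge is held square: the far edge of the bridge runs (265,204) to (397,204). I'll go over to module 1.

```bash
python3 -m inch '[1.85,0.1,-2.34,0,0,0,255,0,0,0,0.3,-3.8,0.2,255,0,0,0,0.4,-3.8,0.2,255,0,0,0,0.4,-3.8,0.3,255,0,0,0,0.4,-3.8,0.3,255,0,0,0,0.4,-3.8,0.2,255,0,0,0,0.4,-3.8,0.2,255,0,0,0,0.3,-3.8,0.3,255,0,0,0,0.3,-3.9,0.3,255,0,0,0,0,0,0,255]'
python3 -m inch '[0,0,0,0,0,0,255,0,0,0,0,0,0,255]'
python3 - <<'E'
from h import *
C=cam('wrist',np.load('pics/w2.npz')); t=np.load('pics/w2.npz')
for u in [(265,204),(397,204)]:
    p=back(C,*u,154.5); print(p, t['ee_rot'].T@(p-t['tcp_pos']))
im,C=seeW('w3')
bo=np.array([657.5,58,0]);Bd=Ro.from_euler('z',-.7,degrees=True).as_matrix()
f=np.array([-45+12.2,0,92-14.6])
plan(-.7,bo+Bd@np.array([-75,-81.5,97])+Bd@f)
E
```

```text
time_s: 5.3
tcp_pos: [547.6, -17.1, 171.4]
ee_rot: [[0.769, -0.004, 0.639], [-0.005, -1.0, -0.001], [0.639, -0.002, -0.769]]
force: [-0.0, 0.4, -2.3]
opening: 0.238
finger_force: 50.0
time_s: 5.5
tcp_pos: [549.1, -23.9, 173.8]
ee_rot: [[0.766, -0.014, 0.642], [-0.01, -1.0, -0.009], [0.642, 0.001, -0.766]]
force: [-0.2, -0.2, -2.0]
opening: 0.235
finger_force: 50.0
[ 571.01372925 -302.2476347   154.5       ] [ 33.72812164 -29.19360934  51.1984127 ]
[ 566.00268746 -379.11047736  154.5       ] [33.64002877 47.83235612 51.20088959]
turn deg [ 0.14 -0.   -0.07] | shift cm after turn [-0.03 -0.23 -0.05] | now [-0.03 -0.23 -0.05]
```

View pics/w3.png

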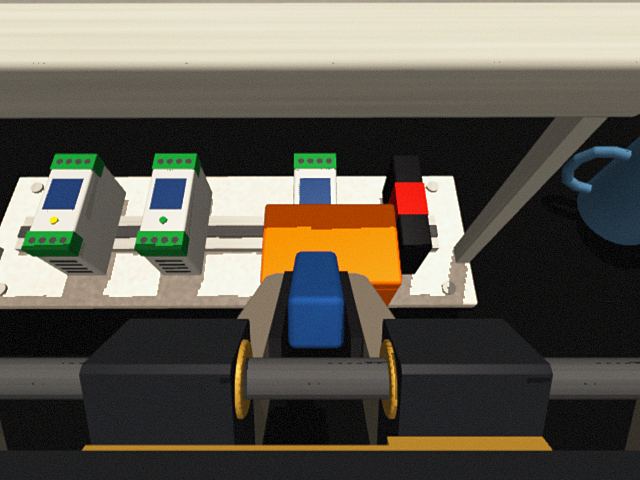

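In this view module 1's top is at columns 294-337 with its far edge on row 153, ahead of the gauge. Modules 2 and 3 are at left, and the stop (red band) is at columns 390-430. I'll enlarge it for exact edges.

```bash
python3 - <<'E'
import cv2,numpy as np
im=cv2.imread('pics/w3.png')
a=cv2.resize(im[147:212,275:435],None,fx=5,fy=5,interpolation=cv2.INTER_CUBIC)
b=cv2.resize(im[147:212,20:220],None,fx=4,fy=4,interpolation=cv2.INTER_CUBIC)
cv2.imwrite('pics/w3c.png',np.vstack([a,b]))
E
```

```text
(no output)
```

View pics/w3c.png

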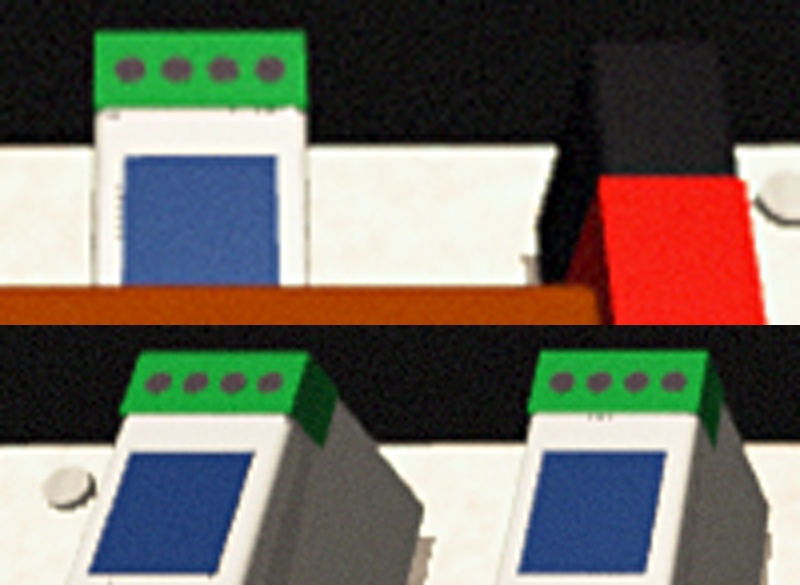

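Module 1's far top edge is at (294.2,153.2)-(336.2,153.2), module 2's at (155.5,153.5)-(197,153.5) and module 3's at (55,153.5)-(96.8,153.5). The stop's face-side top edge passes through (395.2,182.4).

```bash
python3 - <<'E'
from h import *
t=np.load('pics/w3.npz');C=cam('wrist',t)
for z in (80,):
  for a,b in [((294.2,153.2),(336.2,153.2)),((155.5,153.5),(197,153.5)),((55,153.5),(96.8,153.5)),((395.2,182.4),(397.4,212))]:
    p,q=back(C,*a,z),back(C,*b,z); m=(p+q)/2; print(p.round(1),q.round(1),np.linalg.norm(p-q).round(1),'tool',(t['ee_rot'].T@(m-t['tcp_pos'])).round(1))
E
```

```text
[704.7  -7.9  80. ] [704.2 -44.5  80. ] 36.6 tool [5.880e+01 1.000e-01 1.717e+02]
[706.1 113.   80. ] [705.6  76.8  80. ] 36.2 tool [  58.7 -121.   171.5]
[707.4 200.5  80. ] [706.9 164.1  80. ] 36.4 tool [  58.8 -208.4  171.5]
[673.1 -92.8  80. ] [644.7 -91.6  80. ] 28.5 tool [ 24.6  66.7 143.1]
```

```bash
python3 -m inch '[0,0,0,0.7,-0.03,0.6,255,0,0,0,0.7,-0.02,0.6,255,0,0,0,0,0,0.8,255,0,0,0,0,0,0.6,255,0,0,0,0,0,0.4,255,0,0,0,0,0,0.4,255,0,0,0,0,0,0.3,255,0,0,0,0,0,0.3,255,0,0,0,0,0,0,255,0,0,0,0,0,0,255]'
```

```text
time_s: 6.55
tcp_pos: [586.2, -23.1, 153.6]
ee_rot: [[0.765, -0.013, 0.644], [-0.009, -1.0, -0.009], [0.644, 0.002, -0.765]]
force: [-0.2, 0.1, -1.3]
opening: 0.236
finger_force: 50.0
```

```bash
python3 -m inch '[0,0,0,0,0,0.7,255,0,0,0,0,0,0.9,255,0,0,0,0,0,0.9,255,0,0,0,0,0,0.9,255,0,0,0,0,0,0.9,255,0,0,0,0,0,0.8,255,0,0,0,0,0,0,255,0,0,0,0,0,0,255]'
```

```text
time_s: 7.35
tcp_pos: [619.0, -23.6, 114.4]
ee_rot: [[0.765, -0.013, 0.644], [-0.009, -1.0, -0.009], [0.644, 0.001, -0.765]]
force: [-0.0, -0.7, -2.3]
opening: 0.233
finger_force: 50.0
```

```bash
python3 -m inch '[0,0,0,0,0.2,0,255,0,0,0,0,0.3,0,255,0,0,0,0,0.3,0,255,0,0,0,0,0.3,0,255,0,0,0,0,0.3,0,255,0,0,0,0,0.2,0,255,0,0,0,0,0.1,0,255,0,0,0,0,0.1,0,255,0,0,0,0,0.05,0,255,0,0,0,0,0,0,255]'
python3 -m inch '[0,0,0,0,0.05,0,255,0,0,0,0,0.05,0,255,0,0,0,0,0,0,255,0,0,0,0,0,0,255]'
```

```text
time_s: 8.35
tcp_pos: [618.8, -42.3, 114.6]
ee_rot: [[0.765, -0.013, 0.644], [-0.009, -1.0, -0.01], [0.644, 0.002, -0.765]]
force: [0.0, 3.9, 0.3]
opening: 0.241
finger_force: 50.0
time_s: 8.75
tcp_pos: [618.8, -43.2, 114.6]
ee_rot: [[0.765, -0.013, 0.644], [-0.009, -1.0, -0.009], [0.644, 0.002, -0.765]]
force: [-0.5, 4.5, -0.8]
opening: 0.235
finger_force: 50.0
```

```bash
for i in 1 2; do python3 -m inch '[0,0,0,0,0.05,0,255,0,0,0,0,0.05,0,255,0,0,0,0,0,0,255]' | egrep 'tcp|force:'; done
```

```text
tcp_pos: [618.7, -44.2, 114.6]
force: [1.0, 3.6, 0.3]
finger_force: 50.0
tcp_pos: [618.7, -45.3, 114.6]
force: [0.4, 3.1, -0.6]
finger_force: 50.0
```

```bash
python3 -m inch '[0,0,0,0,0.05,0,255,0,0,0,0,0.05,0,255,0,0,0,0,0,0,255]' | egrep 'tcp|force:'; python3 - <<'E'
from h import *
im,C=seeW('w4')
cv2.imwrite('pics/w4c.png',cv2.resize(im[145:305,240:440],None,fx=3.7,fy=3.7,interpolation=cv2.INTER_CUBIC))
E
```

```text
tcp_pos: [618.6, -45.5, 114.5]
force: [2.5, 7.5, 0.1]
finger_force: 50.0
```

View pics/w4c.png

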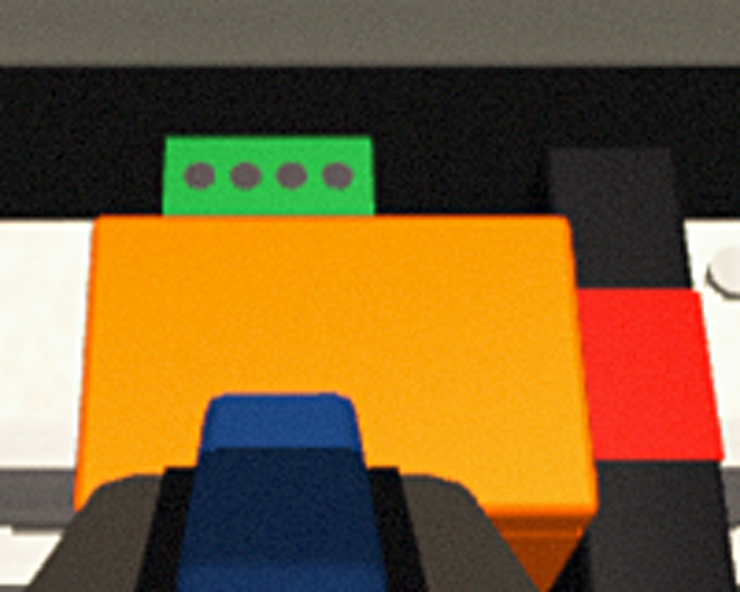

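The spacer has met the stop (force rose to 7.5 N and travel stopped). Module 1's far edge is at (284.6,181.8)-(340.5,182) in the full picture. I'll work out the camera bias, back off and lift out.

```bash
python3 - <<'E'
from h import *
t=np.load('pics/w4.npz');C=cam('wrist',t);print(t['tcp_pos'])
p,q=back(C,284.6,181.8,80),back(C,340.5,182,80);m=(p+q)/2;print(p,q,'tool y (true -2)',t['ee_rot'].T@(m-t['tcp_pos']))
E
python3 -m inch '[0,0,0,0,-0.1,0,255,0,0,0,0,-0.1,0,255,0,0,0,0,-0.05,0,255,0,0,0,0,0,-1,255,0,0,0,0,0,-1.5,255,0,0,0,0,0,-2,255,0,0,0,0,0,-2,255,0,0,0,0,0,-1.3,255,0,0,0,0,0,0,255,0,0,0,0,0,0,255]'
```

```text
[618.64337119 -45.45193313 114.54273629]
[704.66195032 -26.55470649  80.        ] [704.04435096 -63.11728924  80.        ] tool y (true -2) [43.35068765 -1.63267575 81.59533412]
time_s: 10.7
tcp_pos: [568.6, -43.4, 174.2]
ee_rot: [[0.765, -0.013, 0.644], [-0.009, -1.0, -0.01], [0.644, 0.002, -0.765]]
force: [-0.5, 0.4, -2.2]
opening: 0.233
finger_force: 50.0
```

```bash
python3 -m inch '[0,0,0,0,-2,0,255,0,0,0,0,-4,0,255,0,0,0,0,-4,0,255,0,0,0,0,-3,0,255,0,0,0,0,-1.04,0,255,0,0,0,0,0,0,255,0,0,0,0,0,0,255,0,0,0,0,0,0,255]'; python3 - <<'E'
from h import *
im,C=seeW('w5')
st=np.load('pics/w5.npz'); p=proj(C,[[704.66,-26.55,80],[704.04,-63.1,80],[706.1,113,80],[705.6,76.8,80]]); print(p.round(1))
# measured green edges on the m2 far terminal
y0=int(p[2:,1].mean())+6
for y in (y0,y0+2):
    g=im[y].astype(int); m=(g[:,1]>g[:,0]+40)&(g[:,1]>g[:,2]+40); x=np.where(m)[0]; print(y,np.split(x,np.where(np.diff(x)>2)[0]+1) and [(s[0],s[-1]) for s in np.split(x,np.where(np.diff(x)>6)[0]+1) if len(s)>3])
E
```

```text
time_s: 11.5
tcp_pos: [570.3, 96.6, 173.5]
ee_rot: [[0.766, -0.014, 0.643], [-0.01, -1.0, -0.01], [0.643, 0.001, -0.766]]
force: [0.3, -0.4, -2.2]
opening: 0.233
finger_force: 50.0
[[457.6 171.5]
 [500.5 171.6]
 [293.4 172. ]
 [336.  172. ]]
177 [(np.int64(190), np.int64(234)), (np.int64(293), np.int64(336)), (np.int64(459), np.int64(502))]
179 [(np.int64(190), np.int64(193)), (np.int64(200), np.int64(212)), (np.int64(219), np.int64(233)), (np.int64(293), np.int64(296)), (np.int64(303), np.int64(306)), (np.int64(313), np.int64(325)), (np.int64(332), np.int64(336)), (np.int64(459), np.int64(463)), (np.int64(470), np.int64(473)), (np.int64(489), np.int64(492)), (np.int64(499), np.int64(503))]
```

```bash
python3 -m inch '[0,0,0,0,-0.06,0.7,255,0,0,0,0,0,0.8,255,0,0,0,0,0,0.6,255,0,0,0,0,0,0.5,255,0,0,0,0,0,0.1,255,0,0,0,0,0,0,255]' | egrep 'tcp|force:';  python3 -m inch '[0,0,0,0,0,0.7,255,0,0,0,0,0,0.9,255,0,0,0,0,0,0.9,255,0,0,0,0,0,0.9,255,0,0,0,0,0,0.9,255,0,0,0,0,0,0.8,255,0,0,0,0,0,0,255,0,0,0,0,0,0,255]'
```

```text
tcp_pos: [587.6, 97.8, 153.0]
force: [0.5, 0.1, -1.9]
finger_force: 50.0
time_s: 12.95
tcp_pos: [620.5, 97.3, 114.1]
ee_rot: [[0.765, -0.013, 0.643], [-0.009, -1.0, -0.009], [0.644, 0.002, -0.765]]
force: [-0.8, -0.2, -1.7]
opening: 0.233
finger_force: 50.0
```

```bash
python3 -m inch '[0,0,0,0,0.2,0,255,0,0,0,0,0.7,0,255,0,0,0,0,1,0,255,0,0,0,0,1,0,255,0,0,0,0,1,0,255,0,0,0,0,1,0,255,0,0,0,0,1,0,255,0,0,0,0,0.8,0,255,0,0,0,0,0.4,0,255,0,0,0,0,0.2,0,255]' | egrep 'tcp|force:';  python3 -m inch '[0,0,0,0,0.1,0,255,0,0,0,0,0,0,255,0,0,0,0,0,0,255,0,0,0,0,0,0,255]'
```

```text
tcp_pos: [619.5, 24.5, 114.9]
force: [-1.3, 4.6, -0.2]
finger_force: 50.0
time_s: 14.35
tcp_pos: [619.7, 23.5, 114.6]
ee_rot: [[0.765, -0.012, 0.644], [-0.008, -1.0, -0.009], [0.644, 0.002, -0.765]]
force: [-1.4, 3.2, -0.1]
opening: 0.235
finger_force: 50.0
```

```bash
python3 -m inch '[0,0,0,0,0.1,0,255,0,0,0,0,0.1,0,255,0,0,0,0,0.05,0,255,0,0,0,0,0,0,255,0,0,0,0,0,0,255]' | egrep 'tcp|force:'; python3 - <<'E'
from h import *
im,C=seeW('w6')
for n in (175,186,188,190,192,195):
    g=im[n].astype(int); m=(g[:,1]>g[:,0]+40)&(g[:,1]>g[:,2]+40); x=np.where(m)[0]
    print(n,[(int(s[0]),int(s[-1])) for s in np.split(x,np.where(np.diff(x)>15)[0]+1) if len(s)>3])
E
```

```text
tcp_pos: [619.6, 20.7, 114.6]
force: [-0.3, 3.9, -0.0]
finger_force: 50.0
175 []
186 [(36, 93), (284, 340), (386, 442)]
188 [(35, 92), (284, 340), (386, 442)]
190 [(35, 91), (284, 340), (386, 443)]
192 [(34, 91), (284, 340), (386, 443)]
195 [(33, 90), (284, 340), (387, 443)]
```

```bash
python3 -m inch '[0,0,0,0,-0.1,0,255,0,0,0,0,-0.1,0,255,0,0,0,0,-0.05,0,255,0,0,0,0,0,-1,255,0,0,0,0,0,-1.5,255,0,0,0,0,0,-2,255,0,0,0,0,0,-2,255,0,0,0,0,0,-1.3,255,0,0,0,0,0,0,255,0,0,0,0,0,0,255]' | egrep 'tcp|force:'
python3 -m inch '[0,0,0,0,-2,0,255,0,0,0,0,-4,0,255,0,0,0,0,-4,0,255,0,0,0,0,-4,0,255,0,0,0,0,-2,0,255,0,0,0,0,0,0,255,0,0,0,0,0,0,255]';python3 - <<'E'
from h import *
im,C=seeW('w7')
st=np.load('pics/w7.npz')
for n in range(170,182,3):
    g=im[n].astype(int); m=(g[:,1]>g[:,0]+40)&(g[:,1]>g[:,2]+40); x=np.where(m)[0]
    s=[(int(s[0]),int(s[-1])) for s in np.split(x,np.where(np.diff(x)>15)[0]+1) if len(s)>3]
    print(n,s,[round((st['ee_rot'].T@(back(C,(a+b)/2,n,80)-st['tcp_pos']))[1],2) for a,b in s])
E
```

```text
tcp_pos: [569.4, 23.9, 174.1]
force: [-0.0, -0.2, -2.6]
finger_force: 50.0
time_s: 16.6
tcp_pos: [570.9, 182.5, 172.4]
ee_rot: [[0.767, -0.012, 0.642], [-0.008, -1.0, -0.009], [0.642, 0.002, -0.767]]
force: [0.2, -0.1, -2.7]
opening: 0.238
finger_force: 50.0
170 [] []
173 [(293, 335), (483, 526), (561, 604)] [np.float64(-0.92), np.float64(160.05), np.float64(226.07)]
176 [(292, 335), (483, 527), (562, 605)] [np.float64(-1.34), np.float64(159.82), np.float64(225.99)]
179 [(292, 335), (484, 527), (563, 606)] [np.float64(-1.34), np.float64(159.59), np.float64(225.91)]
```

```bash
python3 -m inch '[0,0,0,0,-0.15,0.7,255,0,0,0,0,0,0.8,255,0,0,0,0,0,0.6,255,0,0,0,0,0,0.4,255,0,0,0,0,0,0.1,255,0,0,0,0,0,0,255]' | egrep 'tcp|force:';  python3 -m inch '[0,0,0,0,0,0.7,255,0,0,0,0,0,0.9,255,0,0,0,0,0,0.9,255,0,0,0,0,0,0.9,255,0,0,0,0,0,0.9,255,0,0,0,0,0,0.8,255,0,0,0,0,0,0,255,0,0,0,0,0,0,255]'
```

```text
tcp_pos: [588.1, 183.4, 153.7]
force: [-0.1, 0.0, -2.2]
finger_force: 50.0
time_s: 18.05
tcp_pos: [620.9, 183.1, 114.6]
ee_rot: [[0.766, -0.013, 0.643], [-0.009, -1.0, -0.009], [0.643, 0.002, -0.766]]
force: [0.3, 0.3, -1.5]
opening: 0.234
finger_force: 50.0
```

```bash
python3 -m inch '[0,0,0,0,0.2,0,255,0,0,0,0,0.8,0,255,0,0,0,0,1.2,0,255,0,0,0,0,1.4,0,255,0,0,0,0,1.4,0,255,0,0,0,0,1.4,0,255,0,0,0,0,1.2,0,255,0,0,0,0,0.9,0,255,0,0,0,0,0.5,0,255,0,0,0,0,0.2,0,255]' | egrep 'tcp|force:';  python3 -m inch '[0,0,0,0,0.1,0,255,0,0,0,0,0,0,255,0,0,0,0,0,0,255,0,0,0,0,0,0,255]'
```

```text
tcp_pos: [619.8, 91.2, 115.6]
force: [0.9, 4.0, -1.6]
finger_force: 50.0
time_s: 19.45
tcp_pos: [619.9, 90.4, 115.4]
ee_rot: [[0.765, -0.012, 0.644], [-0.008, -1.0, -0.009], [0.644, 0.002, -0.765]]
force: [-0.8, 2.8, -0.7]
opening: 0.237
finger_force: 50.0
```

```bash
python3 -m inch '[0,0,0,0,0.1,0,255,0,0,0,0,0.1,0,255,0,0,0,0,0.1,0,255,0,0,0,0,0.03,0,255,0,0,0,0,0,0,255,0,0,0,0,0,0,255]' | egrep 'tcp|force:'; python3 - <<'E'
from h import *
im,C=seeW('w8')
st=np.load('pics/w8.npz')
for n in (186,189,192):
    g=im[n].astype(int); m=(g[:,1]>g[:,0]+40)&(g[:,1]>g[:,2]+40); x=np.where(m)[0]
    s=[(int(s[0]),int(s[-1])) for s in np.split(x,np.where(np.diff(x)>15)[0]+1) if len(s)>3]
    print(n,s,[round((st['ee_rot'].T@(back(C,(a+b)/2,n,80)-st['tcp_pos']))[1],2) for a,b in s])
E
```

```text
tcp_pos: [619.8, 86.8, 115.2]
force: [0.2, 3.6, -0.7]
finger_force: 50.0
186 [(285, 340), (386, 441), (487, 543)] [np.float64(-1.66), np.float64(64.29), np.float64(130.65)]
189 [(285, 340), (386, 442), (488, 544)] [np.float64(-1.66), np.float64(64.36), np.float64(130.77)]
192 [(284, 340), (386, 442), (489, 545)] [np.float64(-1.98), np.float64(64.1), np.float64(130.89)]
```

```bash
python3 -m inch '[0,0,0,0,-0.1,0,255,0,0,0,0,-0.1,0,255,0,0,0,0,-0.05,0,255,0,0,0,0,0,-1,255,0,0,0,0,0,-1.5,255,0,0,0,0,0,-2,255,0,0,0,0,0,-2,255,0,0,0,0,0,-1.3,255,0,0,0,0,0,0,255,0,0,0,0,0,0,255]' | egrep 'tcp|force:'
python3 -m inch '[0,0,0,-0.8,0,-0.6,255,0,0,0,-1.5,0,-1.3,255,0,0,0,-1.5,0,-1.3,255,0,0,0,-1.5,0,-1.3,255,0,0,0,0,0,0,255,0,0,0,-1.2,0,1.5,255,0,0,0,-1.2,0,1.5,255,0,0,0,-1.2,0,1.5,255,0,0,0,-0.6,0,0.8,255,0,0,0,0,0,0,255]' | egrep 'tcp|force:'
python3 -m inch '[0,0,0,0,0,0,255,0,0,0,0,0,0,255]'; python3 - <<'E'
from h import *
plan(-.75,r.state()['tcp_pos'])
E
```

```text
tcp_pos: [569.6, 89.9, 174.5]
force: [-0.0, -0.4, -2.5]
finger_force: 50.0
tcp_pos: [501.1, 90.7, 104.7]
force: [0.3, -0.3, -2.0]
finger_force: 50.0
time_s: 22.3
tcp_pos: [503.0, 90.7, 108.5]
ee_rot: [[0.764, -0.013, 0.645], [-0.009, -1.0, -0.01], [0.645, 0.002, -0.764]]
force: [0.1, -0.3, -1.1]
opening: 0.236
finger_force: 50.0
turn deg [ 0.07 -0.17  0.08] | shift cm after turn [0. 0. 0.] | now [0. 0. 0.]
```

```bash
python3 -m inch '[0,0,0,-0.6,0,0.8,255,0,0,0,-0.6,0,0.8,255,0,0,0,-0.4,0,0.5,255,0,0,0,-0.15,0,0.15,255,0,0,0,0,0,0,255,0,0,0,0,0,0,255]' | egrep 'tcp|force:'
python3 -m inch '[0,0,0,-0.06,0,0.08,255,0,0,0,-0.06,0,0.08,255,0,0,0,0,0,0,255,0,0,0,0,0,0,255]' | egrep 'tcp|force:'
```

```text
tcp_pos: [503.6, 90.7, 79.7]
force: [0.7, -0.6, -1.9]
finger_force: 50.0
tcp_pos: [503.8, 90.6, 77.7]
force: [0.3, -0.2, -0.8]
finger_force: 50.0
```

```bash
python3 -m inch '[0,0,0,-0.03,0,0.04,255,0,0,0,0,0,0,255,0,0,0,0,0,0,255]' | egrep 'tcp|force:'
python3 -m inch '[0,0,0,0,0,0,0,0,0,0,0,0,0,0,0,0,0,0,0,0,0,0,0,0,0,0,0,0,0,0,0,0,0,0,0,0,0,0,0,0,0,0,0,0,0,0,0,0,0]'
```

```text
tcp_pos: [504.2, 90.6, 77.6]
force: [-1.8, -1.0, 4.5]
finger_force: 50.0
time_s: 24.3
tcp_pos: [503.2, 90.7, 76.5]
ee_rot: [[0.765, -0.013, 0.644], [-0.009, -1.0, -0.009], [0.644, 0.002, -0.765]]
force: [-0.8, 0.4, 0.5]
opening: 0.821
finger_force: 0.0
```

Released on the bench. I'll withdraw along the handle and check.

```bash
python3 -m inch '[0,0,0,0,0,-1,0,0,0,0,0,0,-2,0,0,0,0,0,0,-3,0,0,0,0,0,0,-3,0,0,0,0,0,0,-3,0,0,0,0,0,0,-2,0,0,0,0,0,0,0,0,0,0,0,0,0,0,0]'; python3 - <<'E'
from h import *
im,C=seeW('w9')
E
```

```text
time_s: 25.1
tcp_pos: [418.7, 94.5, 182.7]
ee_rot: [[0.766, -0.014, 0.642], [-0.008, -1.0, -0.011], [0.642, 0.003, -0.766]]
force: [0.1, 0.2, 0.3]
opening: 0.998
finger_force: 0.0
```

View pics/w9.png

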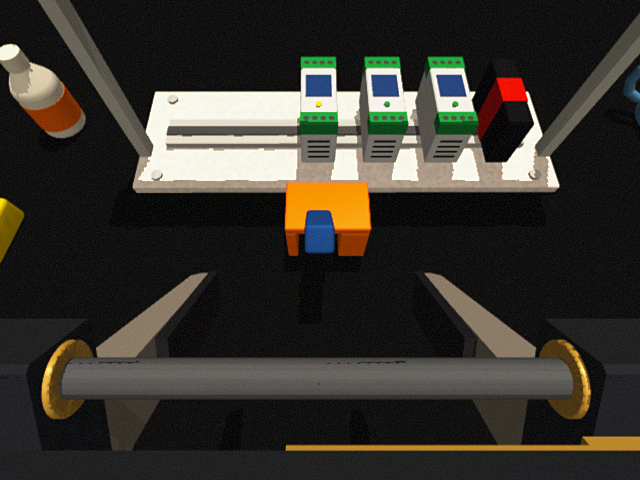

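The gauge stands upright at (328,215) in front of the board, the three modules are equally spaced from the stop, and the gripper is free.

```bash
python3 -c "
from cell import r
print(r.hand_in())"
```

```text
the job is handed in; nothing more can be done
None
```

I handed the job in: all three gaps measured about 30 mm, the gauge is standing upright on the bench about 25 mm clear of the board, and the arm is free; no verdict was returned.

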